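Close a plaster mould: level cover onto two pins

ROBOT

A 6-joint arm with a two-finger parallel gripper is mounted at the origin on the work surface. World frame = base frame: x ahead of the robot, y to its left, z up, the work surface at z = 0. Lengths are in m, angles in degrees, forces in N, time in s.
With the tool pointing down it reaches from about 0.4 to 0.825 m from the base axis. Payload 7 kg.
Tool frame: the origin (TCP) lies between the finger pads; the fingertips stand 8 mm ahead of it and the grasp point (between the pads) lies 11 mm behind it; z points along the fingers, y is the line along which they close (so a half turn about z gives the same grasp; the last joint's range is limited). The gripper opens to 88 mm and grips with 3 to 60 N. Pads are 19 mm wide; open, the fingers measure 130 mm over their backs; the gripper's body (78 mm by 193 mm) begins 47 mm behind the grasp point.
Start: joints at [-51.618, 20.546, 0.682, 0, -70.136, -16.507], TCP at [0.251, -0.626, 0.204] pointing down, gripper open.
Joint ranges: [-176.03, 176.03], [-82.01, 121.73], [-58.28, 71.71], [-173.87, 95.51], [-174.79, -0.11], [-173.66, 173.66]. Speed limits (degrees/s): [136.94, 136.94, 172.46, 180, 180, 180].

INTERFACE

Orientations are given as a 3x3 rotation matrix whose columns are the frame's x, y, z axes.
In Python, from rig import robot gives the robot as it stands. Calls block until the motion is done:
- robot.goto(position, orientation): joint-space move of the TCP to a pose.
- robot.servo_line(position, ori=None, speed=0.15): straight line of the TCP; ori=None keeps the orientation; speed is the mean speed in m/s.
- robot.movej(angles): joint-space move.
- robot.move_gripper(opening): opening from 0.0 (shut) to 1.0 (fully open); the grip force is fixed at half the most; returns when the fingers have stopped.
- robot.dwell(seconds).
- robot.ik(position, orientation): joint angles nearest the present ones, or None.
- robot.get_state(): the state.
- robot.grab_frame(name): name is "scene" or "top"; returns the picture (400x640x3 uint8, red, green, blue); there is no depth.
- robot.camera_info(name): a dict with "vfov" (degrees; the focal length in pixels is half the picture's height over the tangent of half this angle, whatever the lens; pixels are square), "cx", "cy" (the principal point, pixels), "view" (4x4, takes a point from world to camera coordinates). Camera axes: x right, y down, z forward; pixel columns grow to the right and rows downward; lengths in m; the calibration is good to about 2 mm. A picture is of the moment at which its call begins. camera_info takes no time and is no camera call.
A pose or a line that the arm cannot do raises robot.Unreachable and nothing moves.
- robot.job_done(): hands the job in; it is judged then, once.
The state is a dict: "t": time; "qpos": joint angles; "qvel": joint speeds; "effort": joint torques, N m; "position": TCP position; "tcp_rot": TCP orientation; "force": force on the tool from outside, world axes, zero at the start; "ft_torque": the same for the moment, N m; "grip_width": opening from 0.0 (shut) to 1.0 (fully open); "finger_force": force on a finger pad.
Only numpy, scipy, OpenCV 4.12 (cv2) and the standard library are available. Lean on these libraries where they do the work, as an engineer would, in place of code of your own. Each camera call takes 0.05 s, during which the arm holds its last target. There are 200 camera calls.

TASK

Take the mould cover by its wooden grip from the sloped rest and close the longer of the two moulds with it: bring it level over the mould, then lower it gently so that both pins enter its two holes together, and keep hold of it until it lies fully home, flat on the mould. Then let go of it, and leave everything else on the bench undisturbed.

Things in the scene. Friction and masses are not known exactly. Their poses are not given: they have to be found in the camera images.
- cover: Loose white plaster slab 80 (x) x 160 (y) x 14 (z) mm, 200 to 330 g, with 13 mm through holes at y = -60 and +60 mm. Mid-top, a wooden grip 16 (x) x 70 (y) mm rises from z = 14 to 50 mm. Origin: centre of underside; z points out of the grip side. Fits the mould either way round. Starts on the sloped rest, its z axis leaning 32 degrees from vertical, roughly towards the robot.
- mould: The longer mould half: plaster block in a plywood frame, 104 (x) x 190 (y) x 60 (z) mm, fixed. Two upright steel pins, 10 mm thick, 24 mm high, the top 8 mm tapering to 5 mm, stand on its top face at y = -60 and +60 mm. Origin: centre of underside; y along its length. It may have swapped places with the small mould.
- mould_seat (a point): Centre of the longer mould's flat top face, midway between its pins, 60 mm above the bench; same axes as the mould. The closed cover's origin lies here.
- small_mould: The shorter mould half, not to be used: same make, 104 x 140 x 60 mm, pins only 80 mm apart. Fixed. Origin: centre of the underside.
- rest: Sloped wooden rest for the cover, fixed: base 110 x 180 mm, board rising 32 degrees away from the robot (towards its own +x), up to about 85 mm high at its back edge; a lip standing 10 mm above the board along its lower edge holds the cover. Origin: centre of the underside; the middle of the cover lies 55 mm above it.
- figure_a: Plaster chess figure with a pointed head, 42 mm foot, 100 mm tall, loose, upright. Origin: centre of its foot.
- figure_b: Plaster chess figure with a flat head, 42 mm foot, 85 mm tall, loose, upright. Origin: centre of its foot.
- figure_c: Plaster chess figure with a round head, 42 mm foot, 95 mm tall, loose, upright. Origin: centre of its foot.
- pot: Clear pot with a white cap, 60 mm wide, 65 mm high, loose. Origin: centre of its foot.
- chisel: Carving tool with a wooden handle, 170 mm long, lying on the bench, loose. Origin: on its underside near the middle.

How it is judged (in metres and radians):
On the way, in this order (a step that is already met when the one before it is completed fails the run):
1. the cover is held level above the longer mould, clear of its pins (z of cover in the frame of mould_seat above 0.025 m and horizontal distance between cover and mould_seat below 0.02 m and angle between cover's own z axis and vertical below 0.15 rad and contact force between the fingers and cover above 0.5 N), for 0.1 s.
2. the cover lies fully home on both pins while the gripper still holds it (z of cover in the frame of mould_seat below 0.004 m and horizontal distance between cover and mould_seat below 0.005 m and angle between the y axis of cover and the y axis of mould, either way round below 0.06 rad and angle between cover's own z axis and vertical below 0.05 rad and contact force between the fingers and cover above 0.5 N), for 0.1 s.
At the end, for the whole second after the job is handed in: The cover lies at rest on the longer mould with both pins through its holes: underside within 4 mm of the mould's top face, centre within 5 mm of its centre, long axes within 0.06 rad (either way round), level within 0.05 rad (z of cover in the frame of mould_seat between -0.003 and 0.004 m and horizontal distance between cover and mould_seat below 0.005 m and angle between the y axis of cover and the y axis of mould, either way round below 0.06 rad and angle between cover's own z axis and vertical below 0.05 rad and linear speed of cover below 0.01 m/s and angular speed of cover below 0.05 rad/s); the robot touches nothing.
It fails at once if the cover is lowered onto the pins out of level (more than 0.15 rad) (z of cover in the frame of mould_seat below 0.02 m and horizontal distance between cover and mould_seat below 0.015 m and angle between cover's own z axis and vertical above 0.15 rad).
It fails at once if the cover is pressed or knocked against the mould with more than 60 N (contact force between cover and mould above 60 N).
It fails at once if a bystander (figure, pot or carving tool) is moved by more than 20 mm (distance of any of figure_a, figure_b, figure_c, pot, chisel from where it was at the start of the episode above 0.02 m).
It also fails if it takes over 46 s, if anything falls off the work surface, if the arm or the gripper's body presses on something with over 40 N, if the wrist force passes 120 N, or if a joint passes its speed limit or range.

## Working session

There is one attempt and no reset: what is moved stays moved. The work goes in short steps, each a Python script; the robot and the scene stay as the last script left them, time stands still between calls to the robot, and variables do not carry over. Pictures are saved under pics/ and viewed, at most 10 in all, crops included, and the job is handed in when it is done.

```bash
mkdir -p pics; ls
python3 - <<'E'
from rig import robot
import cv2, numpy as np
np.set_printoptions(precision=4,suppress=True)
for n in("scene","top"):
    im=robot.grab_frame(n); cv2.imwrite(f"pics/{n}0.png",im[...,::-1])
    print(n,robot.camera_info(n))
s=robot.get_state();print(s["t"],s["tcp_rot"],s["force"],s["grip_width"])
E
```

```text
pics
rig.py
scene {'vfov': 50.58813726937814, 'cx': 323.3382278105873, 'cy': 196.7194087142049, 'view': array([[ 0.7954,  0.6061, -0.0061, -0.4329],
       [ 0.48  , -0.636 , -0.6042, -0.2254],
       [-0.3701,  0.4776, -0.7968,  1.2522],
       [ 0.    ,  0.    ,  0.    ,  1.    ]])}
top {'vfov': 47.6056872675003, 'cx': 321.1098797249242, 'cy': 198.92842146637162, 'view': array([[ 0.0104, -0.9998,  0.0161, -0.0178],
       [-0.9913, -0.0124, -0.1312,  0.576 ],
       [ 0.1314, -0.0146, -0.9912,  0.9945],
       [ 0.    ,  0.    ,  0.    ,  1.    ]])}
0.1 [[-0.928  -0.3725 -0.0007]
 [-0.3725  0.928   0.0013]
 [ 0.0002  0.0015 -1.    ]] [-0.7536  0.1173  0.3587] 0.9977288255028803
```

View pics/scene0.png

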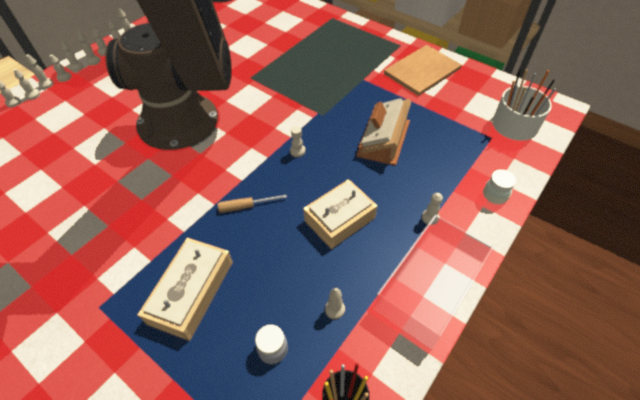

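View pics/top0.png

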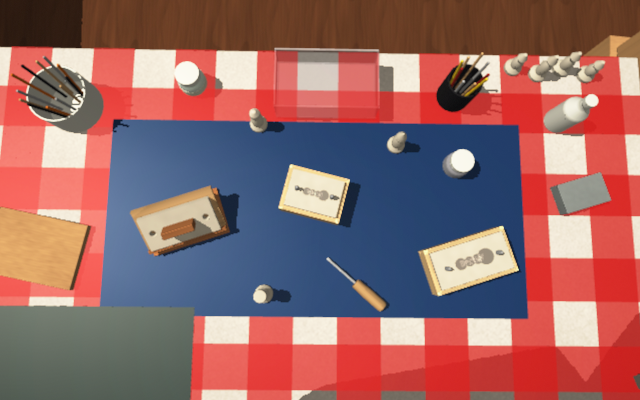

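The scene view shows the long mould at about (187,287), the small one at (340,210) and the cover on its rest at (385,130). In the top view the long mould is at (470,262) and the cover is at (180,220), with its grip at (178,229). Next I'll zoom in on these.

Run:
```python
import cv2, numpy as np
s=cv2.imread("pics/scene0.png");t=cv2.imread("pics/top0.png")
def c(im,x,y,w=100,h=75): return cv2.resize(im[y:y+h,x:x+w],(400,300),interpolation=cv2.INTER_CUBIC)
m=np.vstack([np.hstack([c(t,420,225),c(t,130,180)]),np.hstack([c(s,335,95),c(s,130,250)])])
cv2.imwrite("pics/z1.png",m)
```

```text
(no output)
```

View pics/z1.png

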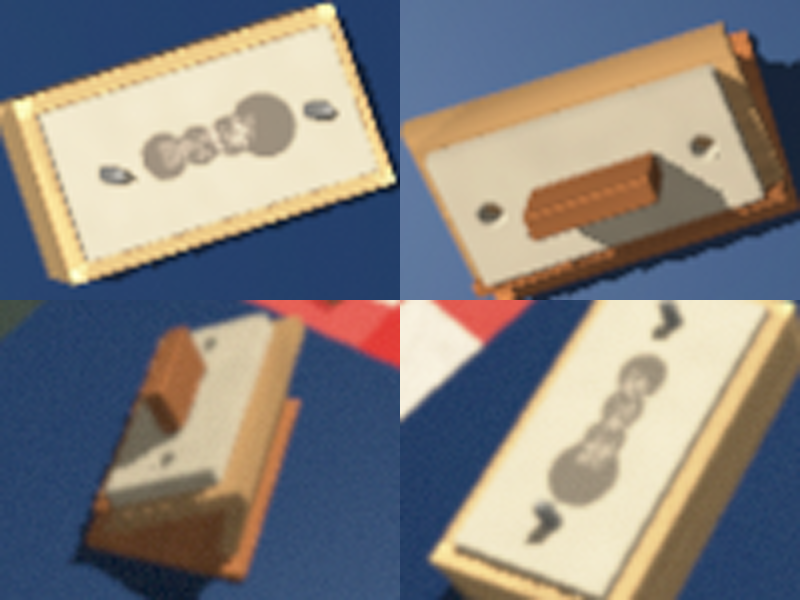

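The crops show the mould's white plaster face with a pin on each side, and the cover's corners and both holes in each view. I'll measure the mould from its plaster quad in both views. For the cover I'll triangulate the slab corners and holes.

```bash
cat > h.py <<'E'
import cv2, numpy as np
from rig import robot
np.set_printoptions(precision=4,suppress=True)
def cam(n):
    c=robot.camera_info(n);f=200/np.tan(np.radians(c["vfov"]/2))
    return np.array([[f,0,c["cx"]],[0,f,c["cy"]],[0,0,1]])@c["view"][:3], c
def plane(n,uv,z):
    P,_=cam(n);H=np.linalg.inv(np.c_[P[:,0],P[:,1],P[:,2]*z+P[:,3]])
    q=np.c_[np.reshape(uv,(-1,2)),np.ones(np.size(uv)//2)]@H.T
    return q[:,:2]/q[:,2:]
def tri(a,b):
    X=cv2.triangulatePoints(cam("scene")[0],cam("top")[0],np.float64(a).T,np.float64(b).T);return (X[:3]/X[3]).T
def proj(n,X):
    q=np.c_[X,np.ones(len(X))]@cam(n)[0].T;return q[:,:2]/q[:,2:]
def quad(im,seed,smax,vmin,r=60):
    hsv=cv2.cvtColor(im,cv2.COLOR_RGB2HSV);m=((hsv[...,1]<smax)&(hsv[...,2]>vmin)).astype(np.uint8)
    n,l=cv2.connectedComponents(m,connectivity=4)
    c=max(cv2.findContours((l==l[seed[1],seed[0]]).astype(np.uint8),0,cv2.CHAIN_APPROX_NONE)[0],key=cv2.contourArea)
    return c[:,0].astype(float)
E
python3 - <<'E'
from h import *
s=cv2.imread("pics/scene0.png")[...,::-1].copy();t=cv2.imread("pics/top0.png")[...,::-1].copy()
for n,im,pts in(("top",t,[(440,262),(424,255),(505,240),(440,245)]),("scene",s,[(150,312),(205,262),(215,290)])):
    h=cv2.cvtColor(im,cv2.COLOR_RGB2HSV)
    print(n,[h[y,x].tolist() for x,y in pts])
for n,im,seed in(("top",t,(445,255)),("scene",s,(175,270))):
  for smax in(55,65,75,85,95):
    c=quad(im,seed,smax,120)
    w=plane(n,c,.06)
    r=cv2.minAreaRect((w*1000).astype(np.float32));print(n,smax,len(c),r)
# cover: crop coordinates -> pixels
o=lambda L,x,y:np.array([[x+(a+.5)/4-.5,y+(b+.5)/4-.5] for a,b in L])
tp=o([(89,212),(302,147),(28,155),(314,68),(362,195),(88,285)],130,180)
sc=o([(210,42),(167,160)],335,95)
X=tri(sc,tp[:2]);print(X,np.linalg.norm(X[0]-X[1]),X.mean(0))
obj=np.array([[0,60,14],[0,-60,14],[40,80,14],[40,-80,14],[-40,-80,14],[-40,80,14]])/1e3
P,ci=cam("top");K=P@np.linalg.inv(np.r_[ci["view"][:3],[[0,0,0,1]]]);K=K[:,:3]
_,rv,tv,e=cv2.solvePnPGeneric(obj,tp,K,None)
T=np.linalg.inv(ci["view"])@np.r_[np.c_[cv2.Rodrigues(rv[0])[0],tv[0]],[[0,0,0,1]]]
print(T,e.ravel(),np.degrees(np.arccos(T[2,2])))
E
```

```text
top [[23, 38, 242], [17, 114, 211], [18, 94, 217], [18, 115, 216]]
scene [[22, 55, 222], [23, 41, 241], [18, 104, 118]]
top 55 211 ((441.46282958984375, -343.1864013671875), (81.9137954711914, 169.14791870117188), 17.7493953704834)
top 65 214 ((441.37457275390625, -343.2284851074219), (83.76960754394531, 170.64205932617188), 17.675579071044922)
top 75 215 ((441.6275939941406, -343.5013122558594), (84.39340209960938, 171.45822143554688), 17.703296661376953)
top 85 216 ((441.52838134765625, -343.85992431640625), (85.28466796875, 172.07876586914062), 17.701290130615234)
top 95 260 ((441.2205810546875, -339.8592224121094), (104.12013244628906, 192.20948791503906), 17.717273712158203)
scene 55 206 ((444.2537841796875, -344.48004150390625), (82.30166625976562, 167.9523468017578), 17.511383056640625)
scene 65 210 ((445.4170837402344, -345.027587890625), (85.57997131347656, 171.3956756591797), 17.69241714477539)
scene 75 212 ((445.1015625, -345.1949157714844), (87.54743194580078, 173.27743530273438), 17.953725814819336)
scene 85 220 ((441.87335205078125, -342.8528747558594), (93.22321319580078, 180.6798858642578), 17.65095329284668)
scene 95 245 ((443.71148681640625, -346.8680419921875), (94.48806762695312, 189.75979614257812), 17.781034469604492)
[[0.4948 0.3579 0.0676]
 [0.5322 0.2452 0.0635]] 0.11886542622773726 [0.5135 0.3015 0.0655]
[[ 0.8474 -0.3148 -0.4276  0.5198]
 [ 0.2826  0.9492 -0.1386  0.3038]
 [ 0.4495 -0.0034  0.8933  0.0453]
 [ 0.      0.      0.      1.    ]] [0.4432] 26.71081266980157
```

The long mould's seat is at about (0.442, -0.344) with yaw 17.7°. The cover's origin is at about (0.520, 0.304, 0.054) with yaw 18.4° and a 32° tilt. Two independent methods agree on the cover's position. Next is the approach and grasp.

```bash
cat >> h.py <<'E'
from scipy.spatial.transform import Rotation as Ro
SEAT=np.array([.4427,-.344,.06]);MYAW=17.7
def coverR(yaw,tilt): return Ro.from_euler("ZY",[yaw,-tilt],degrees=True).as_matrix()
def toolR(R,s): return np.c_[s*R[:,1],s*R[:,0],-R[:,2]]
G=.025  # TCP height above the cover's underside, along its z
E
python3 - <<'E'
from h import *
O=np.array([.5203,.3038,.0540]);R=coverR(18.4,32);z=R[:,2]
for s in(1,-1):
    T=toolR(R,s)
    for p,r in((O+z*(G+.1),T),(O+z*G,T),(SEAT+[0,0,.06+G],toolR(coverR(MYAW,0),s)),(O+[0,0,.2],toolR(coverR(18.4,0),s))):print(s,np.linalg.det(r).round(2),robot.ik(p,r))
E
```

```text
1 1.0 None
1 1.0 None
1 1.0 [ -17.8436   12.5278  -18.7268    0.      -58.7454 -144.4564]
1 1.0 [ 48.843   12.1719  -4.4138   0.     -73.4142 149.557 ]
-1 1.0 None
-1 1.0 None
-1 1.0 [-17.8436  12.5278 -18.7268   0.     -58.7454  35.5436]
-1 1.0 [ 48.843   12.1719  -4.4138   0.     -73.4142 -30.443 ]
```

Run:
```python
from h import *
O=np.array([.5203,.3038,.0540])
robot.goto(O+[0,0,.2],toolR(coverR(18.4,0),-1))
robot.move_gripper(.62)
for s in(1,-1):
  for a in(0,10,20,24,28,32):
    R=coverR(18.4,a);z=R[:,2]
    print(s,a,[robot.ik(O+z*(G+d),toolR(R,s)) for d in(0,.06,.1)])
print(robot.get_state()["t"])
```

```text
1 0 [array([ 48.843 ,  19.954 , -17.9397,   0.    , -52.1062, 149.557 ]), array([ 48.843 ,  16.6105, -13.9554,   0.    , -59.4341, 149.557 ]), array([ 48.843 ,  14.7713, -10.9195,   0.    , -64.3092, 149.557 ])]
1 10 [array([ 52.8195,  14.2678, -31.2747,   9.4849, -36.5581, 138.3449]), array([ 53.5933,   9.5266, -27.8798,   8.1818, -44.6869, 139.3823]), array([ 54.1053,   6.7526, -25.3191,   7.599 , -50.0289, 139.8109])]
1 20 [array([ 52.5493,   9.2966, -50.5274,  40.143 , -17.3258, 108.6491]), array([ 57.5248,   3.2602, -45.1591,  26.9122, -28.4776, 118.5623]), array([ 59.5845,  -0.5552, -42.2723,  23.0171, -35.169 , 121.4224])]
1 24 [None, array([ 55.8539,   1.1331, -53.5859,  43.1269, -21.212 , 103.8873]), array([ 60.3476,  -3.0984, -50.0316,  34.0179, -29.0767, 110.0761])]
1 28 [None, None, array([ 57.7618,  -5.1957, -58.0436,  50.673 , -22.6383,  95.6796])]
1 32 [None, None, None]
-1 0 [array([ 48.843 ,  19.954 , -17.9397,   0.    , -52.1062, -30.443 ]), array([ 48.843 ,  16.6105, -13.9554,   0.    , -59.4341, -30.443 ]), array([ 48.843 ,  14.7713, -10.9195,   0.    , -64.3092, -30.443 ])]
-1 10 [array([ 52.8195,  14.2678, -31.2747,   9.4849, -36.5581, -41.6551]), array([ 53.5933,   9.5266, -27.8798,   8.1818, -44.6869, -40.6177]), array([ 54.1053,   6.7526, -25.3191,   7.599 , -50.0289, -40.1891])]
-1 20 [array([ 52.5493,   9.2966, -50.5274,  40.143 , -17.3258, -71.3509]), array([ 57.5248,   3.2602, -45.1591,  26.9122, -28.4776, -61.4377]), array([ 59.5845,  -0.5552, -42.2723,  23.0171, -35.169 , -58.5776])]
-1 24 [None, array([ 55.8539,   1.1331, -53.5859,  43.1269, -21.212 , -76.1127]), array([ 60.3476,  -3.0984, -50.0316,  34.0179, -29.0767, -69.9239])]
-1 28 [None, None, array([ 57.7618,  -5.1957, -58.0436,  50.673 , -22.6383, -84.3204])]
-1 32 [None, None, None]
4.25
```

Joint 3 runs out of range when the tool is square to the slope. There are two other ways to grasp: (A) lean the tool sideways along the grip, or (B) grip its 70 mm length with the tool less tilted than the cover. I'll check reach for both.

Run:
```python
from h import *
O=np.array([.5203,.3038,.0540]);R=coverR(18.4,32);z=R[:,2]
gp=O+z*.036
def q(T,back=0): return robot.ik(gp+T[:,2]*(.011-back),T)
for b in range(-50,51,10):
    T=toolR(R,-1)@Ro.from_euler("y",b,degrees=True).as_matrix()
    print("A",b,T[:,2],q(T),q(T,.08) is not None)
for tilt in(16,20,22,24,26):
  for s in(1,-1):
    C=coverR(18.4,tilt);T=np.c_[-s*C[:,0],s*C[:,1],-C[:,2]]
    L=coverR(MYAW,tilt-32);TL=np.c_[-s*L[:,0],s*L[:,1],-L[:,2]]
    print("B",tilt,s,q(T),q(T,.08) is not None,robot.ik(SEAT+[0,0,.036+.06]+TL[:,2]*.011,TL))
```

```text
A -50 [ 0.0814  0.8344 -0.5451] [  4.6058  24.7045 -18.376  -70.2074 -61.2796  74.1447] True
A -40 [ 0.1823  0.7381 -0.6496] [ 11.2734  17.8298 -22.2737 -67.2348 -48.2729  66.1067] True
A -30 [ 0.2776  0.6193 -0.7344] [ 22.2271  11.9145 -26.2783 -59.7154 -32.8373  51.5258] True
A -20 [ 0.3645  0.4817 -0.7969] [ 41.6293   7.924  -35.7128 -35.0791 -11.8374  14.8182] True
A -10 [ 0.4404  0.3295 -0.8352] None False
A 0 [ 0.5028  0.1673 -0.848 ] None False
A 10 [ 0.55   -0.     -0.8352] None False
A 20 [ 0.5805 -0.1674 -0.7969] None True
A 30 [ 0.5933 -0.3296 -0.7344] [  65.1164   19.3707  -54.5646   69.6806  -46.2036 -118.8543] True
A 40 [ 0.5881 -0.4818 -0.6496] [  70.848    26.0549  -48.2172   59.0178  -56.341  -116.3907] True
A 50 [ 0.565  -0.6194 -0.5451] [  73.6284   32.9988  -41.4998   51.7563  -65.8562 -114.7048] True
B 16 1 [  54.9919   10.7731  -43.2069   23.0428  -24.8209 -146.6246] True [-12.143   19.2599 -14.7727   8.3862 -70.1323 -63.9924]
B 16 -1 [ 54.9919  10.7731 -43.2069  23.0428 -24.8209  33.3754] True [-12.143   19.2599 -14.7727   8.3862 -70.1323 116.0076]
B 20 1 [  52.3257    8.9597  -52.0356   42.6207  -16.3737 -163.7364] True [-13.3714  17.3973 -15.9011   6.6863 -67.16   -62.0907]
B 20 -1 [ 52.3257   8.9597 -52.0356  42.6207 -16.3737  16.2636] True [-13.3714  17.3973 -15.9011   6.6863 -67.16   117.9093]
B 22 1 None True [-14.0305  16.5055 -16.4388   5.7512 -65.6936 -61.0344]
B 22 -1 [ 46.0438   8.0037 -57.1407  62.9842 -11.2504   1.5659] True [-14.0305  16.5055 -16.4388   5.7512 -65.6936 118.9656]
B 24 1 None True [-14.7216  15.6428 -16.9544   4.7522 -64.2458 -59.9002]
B 24 -1 None True [-14.7216  15.6428 -16.9544   4.7522 -64.2458 120.0998]
B 26 1 None True [-15.4464  14.8114 -17.4446   3.6837 -62.8214 -58.682 ]
B 26 -1 None True [-15.4464  14.8114 -17.4446   3.6837 -62.8214 121.318 ]
```

Option A with about a 25° sideways lean is reachable, and the pads sit flat on the 16 mm faces. I'll check the mould end too, then grasp.

```bash
cat >> h.py <<'E'
B=-25; GH=.040; S=-1
def tcp(O,R,tool_pitch=B):
    "TCP pose that carries the cover at origin O, rotation R"
    T=toolR(R,S)@Ro.from_euler("y",tool_pitch,degrees=True).as_matrix()
    return O+R[:,2]*GH+T[:,2]*.011, T
O0=np.array([.5203,.3038,.0540]);R0=coverR(18.4,32)
E
python3 - <<'E'
from h import *
p,T=tcp(O0,R0);up=p+R0[:,2]*.05+[0,0,.05]
print(robot.ik(p-T[:,2]*.08,T),robot.ik(p,T),robot.ik(p+R0[:,2]*.05,T),robot.ik(up,T))
for h in(0,.06,.15): print(h,robot.ik(*tcp(SEAT+[0,0,h],coverR(MYAW,0))))
print(robot.ik(*tcp(O0+[0,0,.18],coverR(18,0))))
print("figure",plane("top",[(263,297)],.0))
robot.goto(p-T[:,2]*.08,T)
try:
    robot.servo_line(p,speed=.08)
except robot.Unreachable as e: print("unreach",e)
s=robot.get_state();print(s["t"],s["force"],s["position"],p)
for n in("top","scene"): cv2.imwrite(f"pics/{n}1.png",robot.grab_frame(n)[...,::-1])
a=cv2.imread("pics/top1.png")[140:290,90:290];b=cv2.imread("pics/scene1.png")[40:190,290:490]
cv2.imwrite("pics/z2.png",cv2.resize(np.hstack([a,b]),(800,300),interpolation=cv2.INTER_CUBIC))
E
```

```text
[ 30.4949  -0.7389 -32.5646 -41.072  -28.4116  26.6894] [ 30.6857   9.0376 -29.5519 -50.9632 -23.5821  37.5556] [ 35.5307   1.95   -33.0484 -41.6563 -23.2531  24.2577] [ 39.0374  -3.1238 -33.2055 -31.7813 -25.438   11.3577]
0 [-30.3031  29.547    1.0984 -16.6339 -81.0494  53.4484]
0.06 [-30.2883  26.5188   4.5142 -16.4503 -87.2234  51.5921]
0.15 [-30.2964  23.0759  11.1551 -16.5509 -96.8962  48.737 ]
[ 31.5733  11.6405   1.6122 -25.1454 -75.1975  -8.078 ]
figure [[0.3528 0.1191]]
6.3417 [-0.6399  0.0815 -1.1899] [0.5038 0.3031 0.0798] [0.5037 0.3032 0.0795]
```

View pics/z2.png

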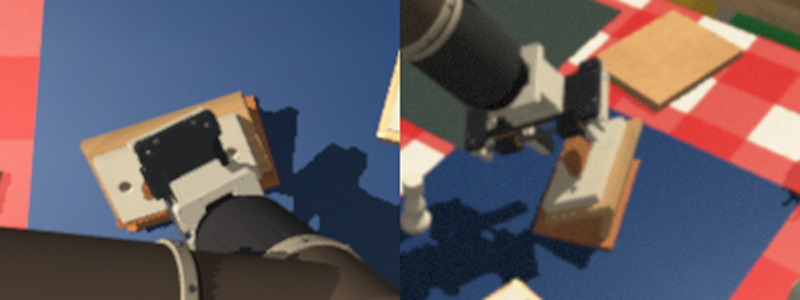

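The gripper straddles the wooden grip with nothing touching: the grip is at crop (150,190) in the top view and (575,155) in the scene view. I'll close the gripper, lift the cover, level it and look.

Run:
```python
from h import *
robot.move_gripper(0.0)
s=robot.get_state();print(s["t"],s["force"],s["grip_width"],s["finger_force"])
p,T=tcp(O0,R0)
robot.servo_line(p+R0[:,2]*.05,speed=.1)
robot.servo_line(p+R0[:,2]*.05+[0,0,.06],speed=.1)
s=robot.get_state();print(s["t"],s["force"],s["grip_width"],s["finger_force"])
robot.goto(*tcp(O0+[-.02,0,.2],coverR(18,0)))
robot.goto(*tcp(SEAT+[0,0,.10],coverR(MYAW,0)))
robot.dwell(.3)
s=robot.get_state();print(s["t"],s["force"],s["ft_torque"],s["grip_width"],s["finger_force"])
ims={n:robot.grab_frame(n)[...,::-1] for n in("top","scene")}
for n in ims: cv2.imwrite(f"pics/{n}2.png",ims[n])
c=lambda im,x,y:cv2.resize(im[y:y+150,x:x+133],(400,450),interpolation=cv2.INTER_CUBIC)
cv2.imwrite("pics/z3.png",np.hstack([c(ims["top"],400,190),c(ims["scene"],110,190)]))
```

```text
7.1917 [-1.9835 -1.1102 -0.5149] 0.16554347692176052 30.005100667476654
8.5917 [ 0.5642  0.0979 -3.277 ] 0.15889857321438083 30.012025237083435
12.0833 [ 0.48   -0.4238 -2.3313] [-1.7841 -0.4757 -0.05  ] 0.15952204117182456 29.99092698097229
```

View pics/z3.png

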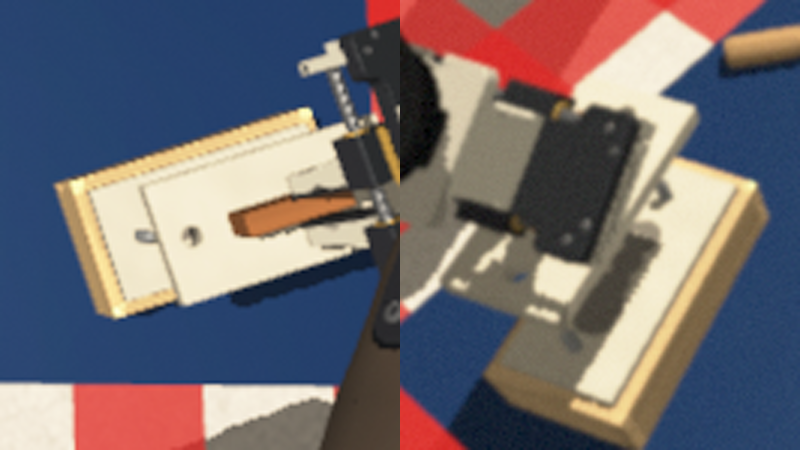

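The cover is held roughly level over the mould. Its +x+y corner is at crop (142,185) in the top view and (695,105) in the scene view, the -x+y corner is at (180,305), and the hole is at (191,237). I'll compare these with the positions predicted for a perfect grasp.

Run:
```python
from h import *
R=coverR(MYAW,0);O=SEAT+[0,0,.10]
s=robot.get_state();print(s["position"]-tcp(O,R)[0])
L=np.array([[40,80,14],[-40,80,14],[0,60,14],[40,-80,14],[8,35,50],[-8,35,50]])/1e3
W=O+L@R.T
print("top pred",(proj("top",W)-[400,190])*3.0075+1)
print("scene pred",(proj("scene",W)-[110,190])*3.0075+[401,1])
t=cv2.imread("pics/top2.png");sc=cv2.imread("pics/scene2.png")
def sub(im,p,w=4):
    g=cv2.cvtColor(im,cv2.COLOR_BGR2GRAY)
    return cv2.cornerSubPix(g,np.float32(p).reshape(-1,1,2),(w,w),(-1,-1),(3,50,.01))[:,0]
a=sub(t,(np.array([(142,185),(180,305)])-1)/3.0075+[400,190])
b=sub(sc,(np.array([(695,105),(575,325)])-[401,1])/3.0075+[110,190])
print("obs corners",(a-[400,190])*3.0075+1,(b-[110,190])*3.0075+[401,1])
X=tri(b[:1],a[:1]);print("corner",X,"local",(X-O)@R*1e3)
for z in(.165,.17,.174,.18):
    print(z,(np.c_[plane("top",a,z),[z,z]]-O)@R*1e3)
# how the mould itself looks now in the two views: its far plaster face edges for bias
```

```text
[0.0001 0.0002 0.    ]
top pred [[141.3979 187.6985]
 [182.1764 307.5221]
 [190.7397 238.0615]
 [370.8926 115.5303]
 [243.0731 214.9184]
 [251.7439 239.7773]]
scene pred [[693.1905 100.3646]
 [585.7855  66.7729]
 [622.936  107.6189]
 [556.4282 319.4469]
 [597.0562 111.1985]
 [574.3052 103.9086]]
obs corners [[140.4575 180.1776]
 [181.0753 303.9988]] [[695.0682 106.06  ]
 [575.     325.    ]]
corner [[ 0.4606 -0.2565  0.1723]] local [[43.6554 77.8862 12.276 ]]
0.165 [[ 44.1728  76.4235   5.    ]
 [-39.1241  77.3831   5.    ]]
0.17 [[ 44.5044  77.849   10.    ]
 [-38.3281  78.8033  10.    ]]
0.174 [[ 44.7696  78.9894  14.    ]
 [-37.6913  79.9395  14.    ]]
0.18 [[ 45.1674  80.7001  20.    ]
 [-36.736   81.6437  20.    ]]
```

Run:
```python
import cv2,numpy as np
t=cv2.imread("pics/top2.png");s=cv2.imread("pics/scene2.png")
c=lambda im,x,y:cv2.resize(im[y:y+75,x:x+50],(400,600),interpolation=cv2.INTER_CUBIC)
cv2.imwrite("pics/z4.png",np.hstack([c(t,430,225),c(s,190,205)]))
```

```text
(no output)
```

View pics/z4.png

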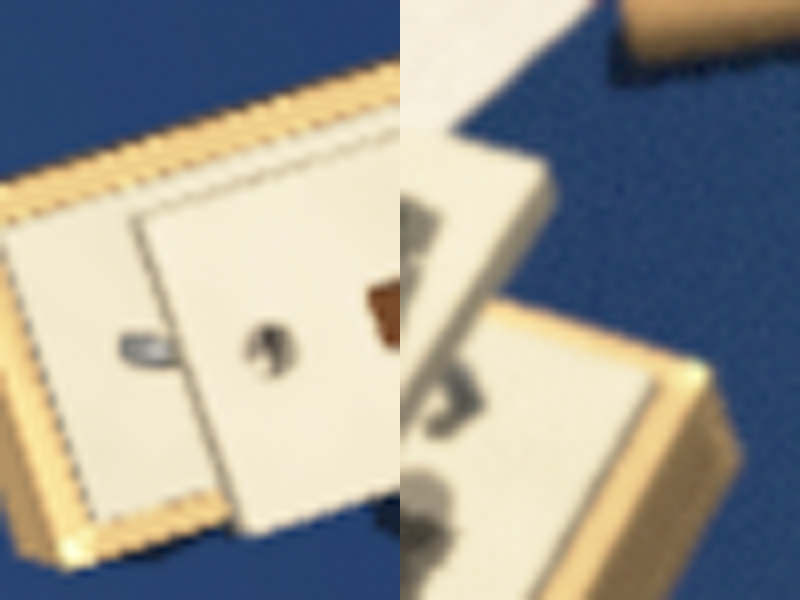

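In the top view the cover sits about 2 mm too far in +x relative to the mould, and the scene view agrees on the direction. I'll correct by -2 mm, descend to 34 mm above the seat where parallax is small, and compare slab and mould edges directly.

Run:
```python
from h import *
robot.servo_line(tcp(SEAT+[-.002,0,.034],coverR(MYAW,0))[0],speed=.08)
robot.dwell(.3)
s=robot.get_state();print(s["t"],s["force"],s["ft_torque"])
t,sc=[robot.grab_frame(n)[...,::-1] for n in("top","scene")]
cv2.imwrite("pics/top3.png",t);cv2.imwrite("pics/scene3.png",sc)
c=lambda im,x,y:cv2.resize(im[y:y+100,x:x+66],(396,600),interpolation=cv2.INTER_CUBIC)
cv2.imwrite("pics/z5.png",np.hstack([c(t,415,215),c(sc,165,230)]))
R=coverR(MYAW,0);O=SEAT+[-.002,0,.034]
L=np.array([[40,80,14],[-40,80,14],[0,60,14],[40,-80,14],[40,80,0],[40,-80,0]])/1e3
q=lambda uv,x,y,o:((uv-[x,y]+.5)*6-.5+[o,0])
print("top",q(proj("top",O+L@R.T),415,215,0));print("scene",q(proj("scene",O+L@R.T),165,230,396))
M=np.array([[52,95,0],[-52,95,0],[52,-95,0],[-52,-95,0]])/1e3
print("mould top",q(proj("top",SEAT+M@R.T),415,215,0));print("scene",q(proj("scene",SEAT+M@R.T),165,230,396))
```

```text
13.4583 [ 0.2451  0.0487 -2.655 ] [-1.7398 -0.4509 -0.0236]
top [[137.8698 233.5639]
 [213.0298 456.1533]
 [229.3184 327.1608]
 [565.1146  99.2873]
 [127.1844 234.0336]
 [548.4327 101.6672]]
scene [[690.4249  63.9508]
 [488.2302  -0.9789]
 [558.9669  77.9004]
 [440.6287 483.2709]
 [698.946   84.8829]
 [453.6215 500.7153]]
mould top [[ 53.3013 210.276 ]
 [145.4196 485.9789]
 [536.3358  58.9709]
 [633.5927 329.9392]]
scene [[771.9118 111.9393]
 [520.742   30.7823]
 [495.7946 599.9955]
 [219.2608 495.7014]]
```

View pics/z5.png

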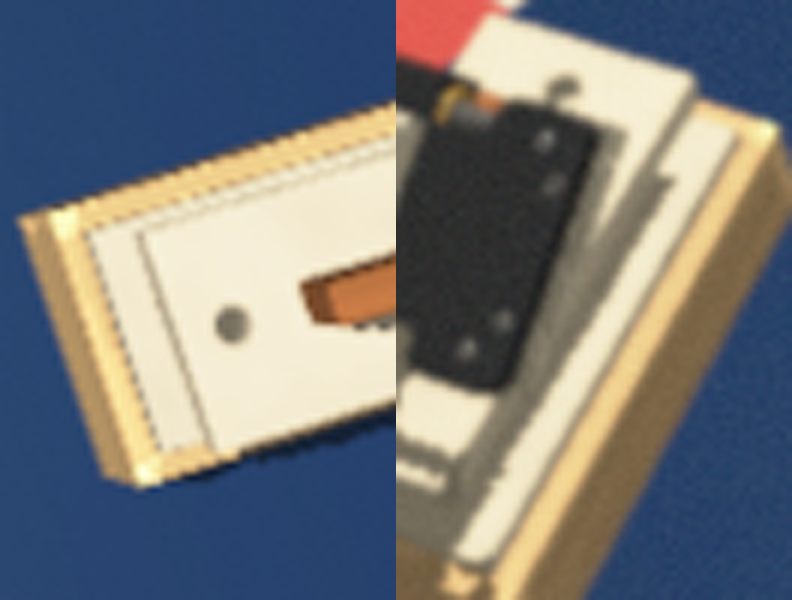

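In the top view the observed slab corners (137,233) and (213,452) match the predictions within about 0.5 px, and the mould corner (53,212) matches as well. The scene view shows the same offset for both cover and mould, so it is calibration bias. I'll lower in 2 mm steps while watching the wrist force.

```bash
cat >> h.py <<'E'
def lower(dx,dy,hs,F0,lim=6,speed=.02):
    for h in hs:
        robot.servo_line(tcp(SEAT+[dx,dy,h],coverR(MYAW,0))[0],speed=speed)
        s=robot.get_state();d=s["force"]-F0
        print(round(h*1e3,1),d.round(2),s["ft_torque"].round(2),round(s["t"],2))
        if np.linalg.norm(d)>lim: print("STOP");return h
    return hs[-1]
E
python3 - <<'E'
from h import *
lower(-.002,.0004,np.arange(.028,-.0001,-.002),np.array([.25,.05,-2.66]))
E
```

```text
28.0 [ 0.16 -0.38 -0.5 ] [-1.81 -0.42  0.  ] 14.01
26.0 [-0.26  0.23 -0.09] [-1.85 -0.47  0.02] 14.26
24.0 [-1.17  0.04 -0.49] [-1.74 -0.39  0.02] 14.51
22.0 [-0.58 -0.42  0.12] [-1.77 -0.46 -0.01] 14.76
20.0 [-0.05  0.6   0.51] [-1.74 -0.49  0.02] 15.01
18.0 [-0.36 -0.04 -0.38] [-1.7  -0.49 -0.03] 15.26
16.0 [-0.   -0.84 -0.29] [-1.59 -0.41 -0.04] 15.51
14.0 [-0.15  0.45 -0.25] [-1.68 -0.45 -0.05] 15.76
12.0 [ 0.55 -0.53  0.42] [-1.66 -0.44 -0.13] 16.01
10.0 [-1.17  0.45 -0.99] [-1.65 -0.46 -0.04] 16.26
8.0 [-0.62  1.08 -0.1 ] [-1.63 -0.38 -0.02] 16.51
6.0 [-0.19  0.56  0.08] [-1.67 -0.43 -0.11] 16.76
4.0 [-1.06 -0.32  0.52] [-1.66 -0.48 -0.04] 17.01
2.0 [-0.11  0.82 -0.15] [-1.75 -0.44  0.05] 17.26
0.0 [-0.45  0.13  0.62] [-1.7  -0.45  0.06] 17.51
```

Both pins went in without any reaction. I'll press gently until the slab seats, then check in a picture before letting go.

Run:
```python
from h import *
h=lower(-.002,.0004,np.arange(-.0005,-.0071,-.0005),np.array([.25,.05,-2.66]),lim=10,speed=.01)
robot.dwell(.3);s=robot.get_state();print(h,s["force"],s["ft_torque"],s["finger_force"])
t,sc=[robot.grab_frame(n)[...,::-1] for n in("top","scene")]
c=lambda im,x,y:cv2.resize(im[y:y+100,x:x+66],(396,600),interpolation=cv2.INTER_CUBIC)
cv2.imwrite("pics/z6.png",np.hstack([c(t,415,215),c(sc,165,230)]))
```

```text
-0.5 [-0.47  0.97  0.43] [-1.7  -0.45  0.01] 17.76
-1.0 [-0.   -0.57  0.12] [-1.77 -0.44  0.02] 18.01
-1.5 [-0.38  0.38  5.21] [-0.99 -0.16  0.03] 18.26
-2.0 [-0.33  1.21  8.68] [-0.31  0.09 -0.  ] 18.51
-2.5 [-0.44  1.62 11.15] [0.3  0.3  0.03] 18.76
STOP
-0.0025 [-0.458   1.1011  8.0731] [0.2321 0.3687 0.0836] 30.022100508213043
```

View pics/z6.png

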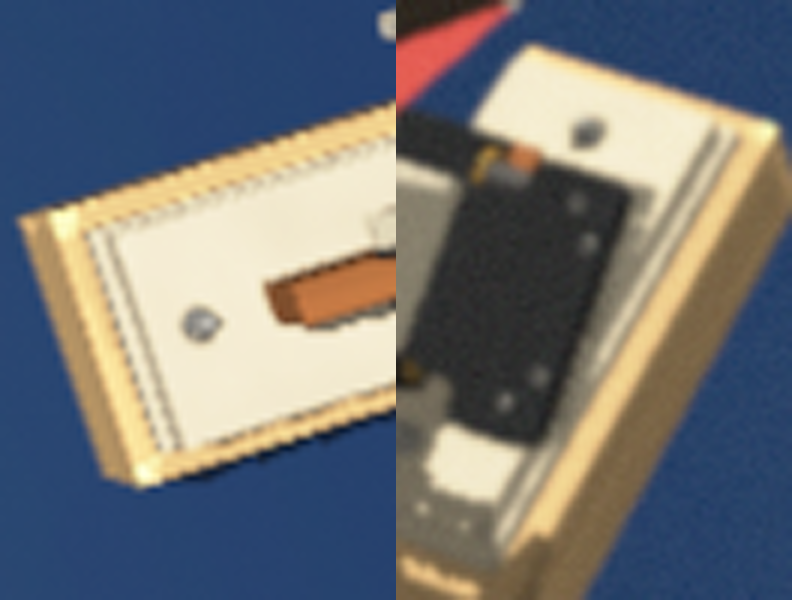

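The slab lies inside the plywood frame on the plaster, with the +y pin showing in its hole at (202,324). I'll press slightly harder to be sure it's flat, then release and retreat along the tool axis.

Run:
```python
from h import *
lower(-.002,.0004,[-.003,-.0035,-.004],np.array([.25,.05,-2.66]),lim=16,speed=.01)
robot.dwell(.3)
robot.servo_line(tcp(SEAT+[-.002,.0004,-.002],coverR(MYAW,0))[0],speed=.01)
robot.move_gripper(.5)
s=robot.get_state();print(s["t"],s["force"],s["grip_width"])
p,T=tcp(SEAT+[-.002,.0004,-.002],coverR(MYAW,0))
robot.servo_line(p-T[:,2]*.09,speed=.1)
p2=p-T[:,2]*.09
q=robot.get_state()["qpos"].copy();q[0]-=35;q[1]-=15   # swing outward and up for a clear view
robot.movej(q)
t,sc=[robot.grab_frame(n)[...,::-1] for n in("top","scene")]
cv2.imwrite("pics/top7.png",t);cv2.imwrite("pics/scene7.png",sc)
c=lambda im,x,y:cv2.resize(im[y:y+100,x:x+133],(399,300),interpolation=cv2.INTER_CUBIC)
cv2.imwrite("pics/z7.png",np.vstack([np.hstack([c(t,405,210),c(sc,120,230)]),np.hstack([cv2.resize(x,(399,250)) for x in(t,sc)])]))
s=robot.get_state();print(s["t"],s["position"],s["force"])
```

```text
-3.0 [-1.3   1.16 12.99] [0.8  0.62 0.03] 19.41
-3.5 [-2.46  1.49 16.07] [1.34 0.73 0.09] 19.66
STOP
20.9833 [0.0233 0.3872 0.292 ] 0.4988275248631311
23.5833 [ 0.1506 -0.5541  0.3194] [-0.4906 -0.0642 -0.3612]
```

View pics/z7.png

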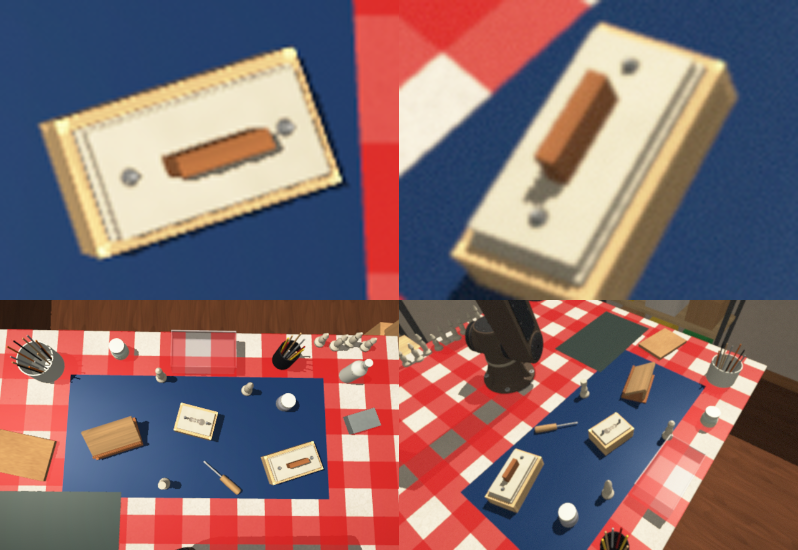

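The cover lies flat on the long mould with both pins through its holes, at (131,177) and (285,127). The bystanders look unmoved and the robot is clear.

```bash
python3 -c "
from rig import robot
print(robot.job_done())"
```

```text
the job is handed in; nothing more can be done
None
```

The cover is closed flat on the longer mould with both pins through its holes, the gripper has let go and backed clear, and the job was handed in at about 24 s of the 46 s allowed; no verdict was returned.

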